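# Unlock the bench indexer and hold it at its third stop

### The arm

A 7-joint arm with a two-finger parallel gripper is mounted at the origin on a cart in front of the work surface, level with it; the furniture and walls round the work are solid. World frame = base frame: x ahead of the robot, y to its left, z up, the work surface at z = 0. Lengths are in m, angles in rad, forces in N, time in s.
With the tool pointing down it reaches from about 0.425 to 0.875 m from the base axis. Payload 8.4 kg.
Tool frame: the origin (TCP) lies on the centre line of the jaws, within the pads' length; the fingertips stand 19 mm ahead of it and the grasp point (between the pads) is the TCP (r.nose_length is the distance from the TCP to the fingertips, in m); z points along the fingers, y is the line along which they close (so a half turn about z gives the same grasp; the last joint's range is limited). The gripper opens to 85 mm and grips with 20 to 120 N. Pads are 22 mm wide; open, the fingers measure 114 mm over their backs; the gripper's body (76 mm by 85 mm) begins 54 mm behind the grasp point. The pads swing forward as they close: fully open they stand 13 mm farther back than shut.
Start: joints at [-1.342, 0.333, 0.04, 1.465, -0.013, 1.343, -0.059], TCP at [0.209, 0.615, 0.25] pointing down, gripper open.
Joint ranges: [-2.58, 2.58], [-0.38, 2.09], [-1.3, 1.39], [0.25, 2.4], [-1.5, 4.64], [0.08, 2.09], [-2.65, 2.65]. Speed limits (rad/s): [2.22, 2.22, 2.79, 2.79, 3.14, 3.14, 3.14].

### API

Orientations are given as a unit quaternion [x, y, z, w].
In Python, from rig import r gives the robot as it stands. The module is installed in compiled form; this text tells all that it offers.
- The arm moves only by the shell command python3 -m pendant 'ROWS' [FORCE]. ROWS is JSON, a list of rows, each a list of 3 entries, a list of its own where there are three numbers: the finger opening in mm, from 0 to 85.4, then the shift along the tool's x, y, z in mm, then the turn about the tool's z in rad. In form: [[claw, [x, y, z], turn], ...]. A call has 1 to 5 rows; each row is the pose to reach, as a shift and turn from the pose commanded when the call began, along the tool's axes at that moment; what a row does not reach only later rows make up. A row lasts 1/10 s, in which the tool goes at most 50 mm and 8.59 degrees, less where a joint would pass 70% of its speed; a pose out of reach is approached as far as the arm can. A call with a gripper value outside its range is refused whole. The fingers move at their own pace and stop on an object; FORCE is the grip in N (left out, the last holds). Time passes only in rows, so rows that repeat a pose let the fingers close. It gives the time, the measured TCP pose, the force, the opening and the grip force at its end, in the units of the state.
- r.get_state(): the state, without advancing time (a new reading comes with each control period).
- r.camera(name): name is "scene" or "top"; returns (picture, depth): 400x640x3 uint8, red, green, blue; 400x640 float32, m along the optical axis (not along the pixel's ray), 0 where there is no reading.
- r.calibration(name): a dict with "fovy" (degrees; the focal length in pixels is half the picture's height over the tangent of half this angle, whatever the lens; pixels are square), "cx", "cy" (the principal point, pixels), "k1" (the pictures are not rectified: a ray, as slopes to the right and down, at radius r is drawn at 1 + k1 r^2 times it, then the intrinsics apply), "extrinsics" (4x4, takes a point from camera to world coordinates). Camera axes: x right, y up, looking along -z (the intrinsics and any distortion apply to the point x, -y, -z); pixel columns grow to the right and rows downward; lengths in m; the calibration is good to about 2 mm. A picture is of the moment at which its call begins. calibration takes no time and is no camera call.
- r.close_job(): hands the job in; it is judged then, once.
The state is a dict: "time_s": time; "joint_pos": joint angles; "joint_velocities": joint speeds; "tau": joint torques, N m; "ee_pos": TCP position; "tcp_rot": TCP orientation; "contact_force": force on the tool from outside, world axes, zero at the start; "ft_torque": the same for the moment, N m; "finger_gap": finger opening in m; "gripper_force": force on a finger pad.
Only numpy, scipy, OpenCV 4.12 (cv2) and the standard library are available. Lean on these libraries where they do the work, as an engineer would, in place of code of your own. Each camera call takes 0.05 s, during which the arm holds its last target. There are 200 camera calls.

### The job

The bench indexer is locked: unscrew its round captive lock cap anticlockwise, about a quarter turn, so that the fan-shaped tab swings right out from between the two pins of the index plate. Then turn the black bar knob clockwise against its spring, counting the clicks, to the third stop and no farther, and finish with the gripper still holding the knob there, since it springs back when let go. Leave the loose things round the indexer where they are.

Things in the scene. Friction and masses are not known exactly. Their poses are not given: they have to be found in the camera images.
- indexer: Grey housing, 116 x 196 x 40 mm, on a flange 144 x 204 x 10 mm, bolted to the bench. Origin: centre of its underside; y along the long side, z up. Knob axis upright at (0, -42) mm, lock cap axis at (0, +48) mm in this frame. Five dark marks on its top, 24 degrees apart, show stops 0 to 4: stop 0 lies in -x from the knob axis, the others follow clockwise seen from above.
- lock_cap (a joint): Turn of the captive lock cap, rad, growing ANTICLOCKWISE seen from above (unscrewing; it does not rise). About 0 when locked (starts -0.1 to 0.1); the tab is clear of the pins above 0.9; ends at 1.75. Friction about 0.06 N m; it stays where it is left.
- cap_grip (a point): On the cap's axis, 77 mm above the bench, the height to grip. The knurled round steel cap has diameter 36 mm and stands from z = 60 to z = 90 mm.
- tab_end (a point): Middle of the outer edge of the cap's fan-shaped steel tab: 53 mm from the cap's axis, about 57 degrees wide, from z = 52.5 to 58.5 mm. At lock_cap 0 it points from the cap straight to the knob's axis.
- index_plate (a joint): Turn of plate and knob, rad, growing CLOCKWISE seen from above. Starts at 0 (stop 0, end of travel). Stops every 24 degrees: 0.419, 0.838, third 1.257, fourth 1.676; travel ends at 1.85. A spring drives it back to 0 whenever let go (0.10 N m at 0, 0.16 N m at the third); the detent adds up to 0.09 N m, resisting after each stop, helping before the next.
- plate_top (a point): On the knob axis, upper face of the steel index plate (diameter 92 mm, z = 50 mm). A dark line on it, in line with the bar, points to the marks. Two pins, 8 mm across, up to z = 61 mm, stand 40 mm from the axis, at joint 0 30 degrees either side of the direction to the cap; with the tab between them the plate is locked (about 0.1 rad of play; do not force it). Axes turn with the knob.
- knob_grip (a point): On the knob's axis, 88 mm above the bench, the height to grip. The knob is a black bar 46 mm long, 16 mm wide, from z = 60 to z = 105 mm, fixed on the plate; take it across its width. Site axes turn with the knob: x along the bar (at joint 0 parallel to the housing's x), y across it.
- deburr_tool: Bystander: blue deburring tool, 17 x 137 x 17 mm, lying before the indexer.
- block_123: Bystander: steel block with holes, 51 x 76 x 25 mm, behind the indexer.
- scraper_rod: Bystander: slim steel scraper rod, 10 x 146 x 9 mm, lying to the left of the indexer.
- tap_wrench: Bystander: tap wrench, 85 x 118 x 17 mm, lying to the right of the indexer.
Things that resemble listed ones, but are neither listed nor needed, are in the scene too. Several things have the shape of the indexer; the one meant has the colours described above.

How it is judged:
On the way, in this order (a step that is already met when the one before it is completed fails the run):
1. the lock cap is unscrewed until its tab is clear of the pins, the knob still at its start (value of joint lock_cap above 0.9 rad and value of joint index_plate below 0.2 rad), for 0.2 s.
2. the knob is at the third stop in the gripper (value of joint index_plate between 1.137 and 1.377 rad and contact force between the fingers and knob_bar above 2 N), for 0.3 s.
At the end, for the whole second after the job is handed in: The program has ended with the fingers still holding the knob bar (contact force over 2 N), the index plate at rest at the third stop, 1.257 rad within 0.12 rad, and the lock cap unscrewed by more than 0.9 rad (all of step 2 and value of joint lock_cap above 0.9 rad and velocity of joint index_plate between -0.1 and 0.1 rad/s); the arm keeps its last pose, push and grip.
It fails at once if the knob is turned on towards the fourth stop (past 1.5 rad) (value of joint index_plate above 1.5 rad).
It fails at once if a loose thing round the indexer is moved by more than 30 mm (distance of any of deburr_tool, block_123, scraper_rod, tap_wrench from where it was at the start of the episode above 0.03 m).
It also fails if it takes over 48 s, if anything falls off the work surface, if the arm or the gripper's body presses on something with over 40 N, if the wrist force passes 120 N, or if a joint passes its speed limit or range.

## Working session

There is one attempt and no reset: what is moved stays moved. The work goes in short steps, Python scripts to look and compute and a shell command to move; the robot and the scene stay as the last step left them, time stands still between calls to the robot, and variables do not carry over. Pictures are saved under pics/ and viewed, at most 10 in all, crops included, and the job is handed in when it is done.

```bash
mkdir -p pics
cat > h.py <<'E'
import numpy as np, cv2
from rig import r
def save(n,f,crop=None,s=1):
    p,d=r.camera(n); np.savez(f'pics/{f}.npz',p=p,d=d)
    q=p if crop is None else p[crop[1]:crop[3],crop[0]:crop[2]]
    cv2.imwrite(f'pics/{f}.png',cv2.resize(q[:,:,::-1],None,fx=s,fy=s,interpolation=cv2.INTER_CUBIC)); return p,d
def ray(n,u,v):
    c=r.calibration(n); f=200/np.tan(np.radians(c['fovy'])/2)
    x=np.array([[(u-c['cx'])/f,(v-c['cy'])/f]]); y=x.copy()
    for _ in range(30): y=x/(1+c['k1']*(y**2).sum())
    E=np.array(c['extrinsics']); return E[:3,3],E[:3,:3]@np.array([y[0,0],-y[0,1],-1])
def onz(n,u,v,z):
    o,d=ray(n,u,v); return o+d*(z-o[2])/d[2]
def atd(n,u,v,D):
    o,d=ray(n,u,v); return o+d*D
E
python3 - <<'E'
from h import *
save('top','top0');save('scene','sc0')
for n in('top','scene'):
    c=r.calibration(n);print({k:np.round(v,3).tolist() for k,v in c.items()})
s=r.get_state();print(s)
E
```

```text
{'fovy': 57.154, 'cx': 313.228, 'cy': 199.134, 'k1': -0.069, 'extrinsics': [[0.032, 0.975, -0.222, 0.391], [-0.999, 0.032, -0.0, 0.093], [0.007, 0.221, 0.975, 0.933], [0.0, 0.0, 0.0, 1.0]]}
{'fovy': 51.384, 'cx': 322.947, 'cy': 193.408, 'k1': -0.054, 'extrinsics': [[0.473, 0.604, -0.641, -0.002], [-0.881, 0.324, -0.344, -0.19], [0.0, 0.728, 0.686, 0.707], [0.0, 0.0, 0.0, 1.0]]}
{'time_s': 0.1, 'joint_pos': array([-1.34220664,  0.33387967,  0.03986461,  1.46616162, -0.01341514,
        1.34328752, -0.0584837 ]), 'joint_velocities': array([-8.60236647e-04, -1.20160224e-04, -1.48842800e-03, -3.11719547e-03,
        2.01970216e-04,  9.81452390e-07, -2.23107818e-03]), 'tau': array([ 4.61954100e-03, -6.60003018e+01,  1.37083959e+00, -4.06466532e+01,
        1.72168604e-02,  8.98818893e-03, -7.03152386e-05]), 'ee_pos': array([0.20915988, 0.61503575, 0.24949495]), 'tcp_rot': array([ 1.63159195e-01,  9.86599481e-01, -7.30845696e-04, -7.93270815e-05]), 'contact_force': array([ 0.49164671, -0.40811001,  0.22638064]), 'ft_torque': array([ 0.03406511,  0.03608267, -0.03397134]), 'gripper_force': 0.0, 'finger_gap': 0.0851948337100461}
```

View pics/top0.png

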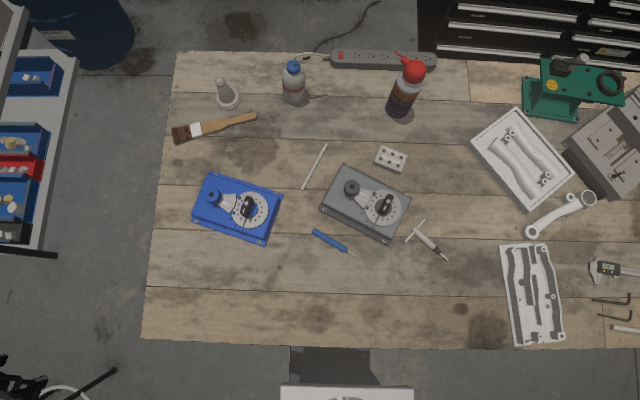

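View pics/sc0.png

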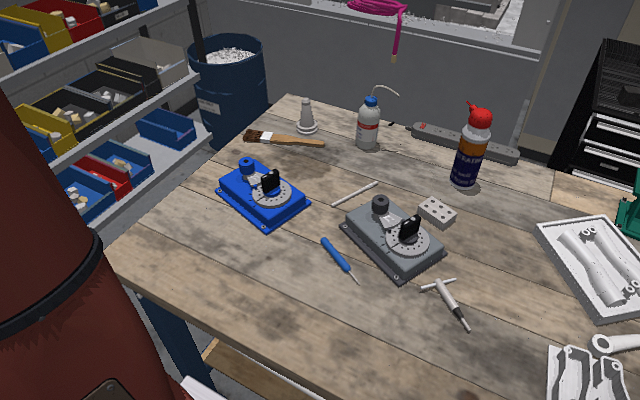

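Two things have the indexer's shape: a blue one at top (237,207) and a grey one at (365,203). The grey one fits, with a grey housing, steel cap, black bar and the listed loose things around it. I'll confirm that in an enlarged crop.

Run:
```python
from h import *
p,d=save('top','crop1',(310,150,420,260),5.4)
# housing top/flange mask: grey above bench by depth
H=np.zeros((400,640))
pts=[]
for v in range(150,260):
    for u in range(305,425):
        if d[v,u]>0:
            P=atd('top',u,v,d[v,u]); pts.append((u,v,*P))
pts=np.array(pts); np.save('pics/pts.npy',pts)
t=pts[(pts[:,4]>.034)&(pts[:,4]<.045)]
for lo,hi in((.034,.045),(.047,.053),(.085,.095),(.1,.11)):
    t=pts[(pts[:,4]>lo)&(pts[:,4]<hi)]
    print(lo,len(t),t[:,:4].mean(0).round(3),t[:,4].mean().round(4))
t=pts[(pts[:,4]>.034)&(pts[:,4]<.12)]
R=cv2.minAreaRect((t[:,2:4]*1000).astype(np.float32));print(R)
```

```text
Traceback (most recent call last):
  File "h.py", line 15, in atd
    o,d=ray(n,u,v); return o+d*D
        ~~~^^^^^^^
  File "h.py", line 8, in ray
    c=r.calibration(n); f=200/np.tan(np.radians(c['fovy'])/2)
ValueError: time passes only in moves, steps and waits
```

View pics/crop1.png

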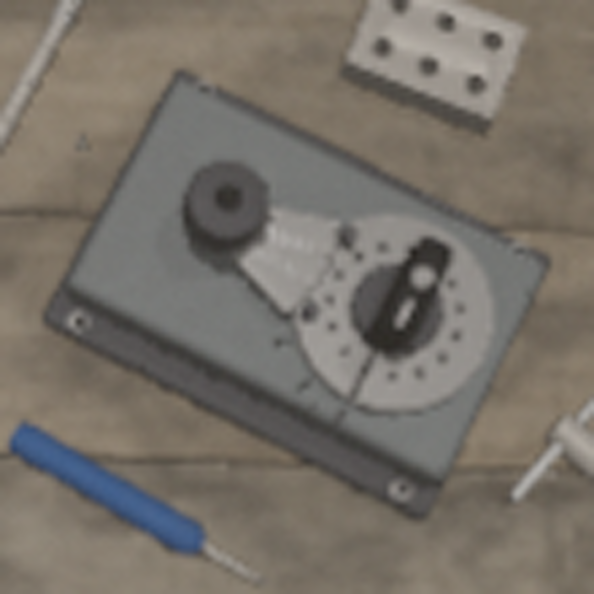

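The crop confirms the grey one: cap at top about (352,186), knob about (385,205), tab between the pins and the pointer at stop 0 (lower left). Next I'll measure it by depth, with the calibration cached.

```bash
python3 - <<'E'
import re
s=open('h.py').read()
s=s.replace("def ray(","C={n:r.calibration(n) for n in('top','scene')}\ndef ray(").replace("c=r.calibration(n); f","c=C[n]; f")
open('h.py','w').write(s)
E
python3 - <<'E'
from h import *
z=np.load('pics/crop1.npz');p,d=z['p'],z['d']
pts=np.array([(u,v,*atd('top',u,v,d[v,u])) for v in range(150,260) for u in range(305,425) if d[v,u]>0])
for lo,hi in((-.01,.006),(.034,.045),(.047,.053),(.085,.095),(.1,.11)):
    t=pts[(pts[:,4]>lo)&(pts[:,4]<hi)]
    print(lo,len(t),t[:,:4].mean(0).round(3),t[:,4].mean().round(4))
t=pts[(pts[:,4]>.085)&(pts[:,4]<.095)]
c=t[t[:,0]<365];print('cap',len(c),c.mean(0).round(4),np.ptp(c,0).round(4))
k=pts[(pts[:,4]>.097)&(pts[:,4]<.115)];print('knob',len(k),k.mean(0).round(4)); R=cv2.minAreaRect((k[:,2:4]*1000).astype(np.float32));print(R)
t=pts[(pts[:,4]>.034)&(pts[:,4]<.046)]
print(cv2.minAreaRect((t[:,2:4]*1000).astype(np.float32)))
# plate circle via depth
c0=c.mean(0)[2:4];k0=k.mean(0)[2:4];print('dist',np.linalg.norm(c0-k0),'dir deg',np.degrees(np.arctan2(*(c0-k0)[::-1])))
E
```

```text
-0.01 7762 [ 3.63378e+02  2.06736e+02  5.89000e-01 -3.80000e-02] 0.0011
0.034 2007 [ 3.60371e+02  1.99755e+02  5.96000e-01 -2.40000e-02] 0.0408
0.047 625 [ 3.82822e+02  2.09258e+02  5.71000e-01 -7.80000e-02] 0.0509
0.085 191 [ 3.53775e+02  1.88173e+02  6.12000e-01 -2.00000e-03] 0.0907
0.1 118 [ 3.86746e+02  2.03508e+02  5.74000e-01 -7.70000e-02] 0.1055
cap 179 [3.518659e+02 1.869218e+02 6.148000e-01 2.800000e-03 9.070000e-02] [1.50e+01 1.40e+01 3.46e-02 3.56e-02 8.80e-03]
knob 123 [ 3.865772e+02  2.036667e+02  5.737000e-01 -7.650000e-02  1.053000e-01]
((575.06103515625, -78.19361877441406), (15.611413955688477, 44.577911376953125), 64.08271026611328)
((594.0931396484375, -39.598915100097656), (194.40406799316406, 117.45764923095703), 63.20415496826172)
dist 0.0893270491738043 dir deg 62.5696997781156
```

```bash
cat > go.py <<'E'
import sys; from h import r,np
from scipy.spatial.transform import Rotation as R
# usage: go.py x y z yaw_of_tool_y_deg  -> shift mm in tool axes and turn
s=r.get_state(); x,y,z,a=map(float,sys.argv[1:5]); Q=R.from_quat(s['tcp_rot']); M=Q.as_matrix()
e=Q.inv().apply(np.array([x,y,z])-s['ee_pos'])*1000
cur=np.degrees(np.arctan2(M[1,1],M[0,1])); print('shift',e.round(1),'turn',np.radians(cur-a).round(3),'cur',cur.round(2),'q7',s['joint_pos'][6].round(2),'t',s['time_s'],'F',s['contact_force'].round(1))
E
python3 -m pendant '[[85,[-38,-30,0],0.08],[85,[-76,-60,0],0.16],[85,[-114,-90,0],0.24],[85,[-152,-120,0],0.32],[85,[-190,-150,0],0.4]]' 60; python3 go.py .6153 .003 .18 0
```

```text
time_s: 0.65
ee_pos: [0.3416, 0.4102, 0.2502]
tcp_rot: [0.357, 0.934, -0.0, -0.0]
contact_force: [0.9, 0.9, 0.8]
finger_gap: 0.0852
gripper_force: 0.0
shift [-475.7 -120.4   70.1] turn 0.84 cur 48.11 q7 -0.1 t 0.65 F [0.9 0.9 0.8]
```

```bash
python3 -m pendant '[[75,[-45,-12,0],0.08],[75,[-90,-24,0],0.16],[75,[-135,-36,0],0.24],[75,[-180,-48,0],0.32],[75,[-225,-60,0],0.4]]'; python3 go.py .6153 .003 .18 0
```

```text
time_s: 1.15
ee_pos: [0.4695, 0.2159, 0.2504]
tcp_rot: [0.536, 0.844, 0.0, -0.0]
contact_force: [0.7, 0.0, 0.4]
finger_gap: 0.0745
gripper_force: 0.0
shift [-254.7   41.2   70.3] turn 0.44 cur 25.2 q7 -0.05 t 1.15 F [0.7 0.  0.4]
```

```bash
python3 -m pendant '[[70,[-45,7,5],0.08],[70,[-90,14,10],0.16],[70,[-135,21,15],0.24],[70,[-180,28,20],0.32],[70,[-220,36,30],0.4]]'; python3 -m pendant '[[70,[0,0,0],0]]'; python3 go.py .6153 .003 .14 0
```

```text
time_s: 1.65
ee_pos: [0.5969, 0.0321, 0.2207]
tcp_rot: [0.693, 0.721, 0.0, 0.0]
contact_force: [-0.1, 0.2, -0.3]
finger_gap: 0.0701
gripper_force: 0.0
time_s: 1.75
ee_pos: [0.5969, 0.028, 0.2189]
tcp_rot: [0.695, 0.719, -0.002, 0.001]
contact_force: [-0.0, 0.1, 0.5]
finger_gap: 0.0701
gripper_force: 0.0
shift [-25.3  17.6  79. ] turn 0.033 cur 1.88 q7 0.05 t 1.75 F [-0.   0.1  0.5]
```

```bash
python3 -m pendant '[[65,[-12,9,25],0],[65,[-25,18,50],0],[65,[-25,18,75],0],[65,[-25,18,79],0],[65,[-25,18,79],0]]'; python3 go.py .6153 .003 .079 0; python3 -c "
from h import *
save('scene','sc1',(320,120,480,300),3.3)"
```

```text
time_s: 2.25
ee_pos: [0.6142, 0.0108, 0.1409]
tcp_rot: [0.691, 0.722, -0.001, -0.001]
contact_force: [0.5, 0.1, -0.0]
finger_gap: 0.0648
gripper_force: 0.0
shift [-7.8  0.8 61.9] turn 0.044 cur 2.5 q7 0.15 t 2.25 F [ 0.5  0.1 -0. ]
```

View pics/sc1.png

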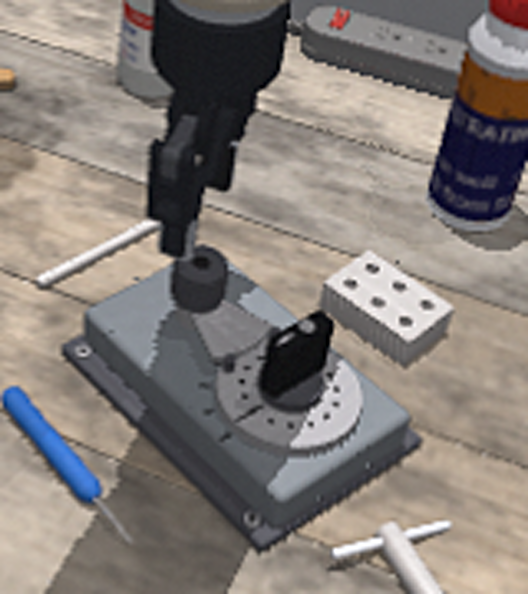

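The gripper is above the cap (crop (200,270)) and still about 8 mm off in +y, as the numbers say. I'll correct that and descend.

```bash
python3 -m pendant '[[65,[-8,1,0],0],[65,[-8,1,0],0],[65,[-8,1,10],0],[65,[-8,1,20],0],[65,[-8,1,20],0]]'; python3 go.py .6153 .003 .079 0
```

```text
time_s: 2.8
ee_pos: [0.615, 0.0025, 0.1193]
tcp_rot: [0.692, 0.722, -0.001, -0.001]
contact_force: [-0.3, 0.1, 0.2]
finger_gap: 0.065
gripper_force: 0.0
shift [ 0.5  0.4 40.3] turn 0.043 cur 2.48 q7 0.17 t 2.8 F [-0.3  0.1  0.2]
```

```bash
python3 -m pendant '[[65,[0,0,12],0],[65,[0,0,24],0],[65,[0,0,34],0],[65,[0,0,39],0],[65,[0,0,39],0]]'; python3 -m pendant '[[30,[0,0,0],0],[30,[0,0,0],0],[30,[0,0,0],0],[30,[0,0,0],0],[30,[0,0,0],0]]' 60;python3 go.py .6153 .003 .079 0
```

```text
time_s: 3.3
ee_pos: [0.6156, 0.0022, 0.0812]
tcp_rot: [0.692, 0.722, -0.001, -0.0]
contact_force: [-0.3, 0.9, -0.5]
finger_gap: 0.0649
gripper_force: 0.0
time_s: 3.8
ee_pos: [0.6179, 0.0022, 0.0836]
tcp_rot: [0.692, 0.722, 0.001, 0.001]
contact_force: [5.3, -0.1, 0.4]
finger_gap: 0.0344
gripper_force: 60.2
shift [ 0.9 -2.6  4.6] turn 0.043 cur 2.46 q7 0.19 t 3.8 F [ 5.3 -0.1  0.4]
```

```bash
python3 -m pendant '[[30,[0,2,0],-0.1],[30,[0,2,0],-0.22],[30,[0,2,0],-0.34],[30,[0,2,0],-0.46],[30,[0,2,0],-0.58]]'; python3 go.py .6153 .003 .079 65
```

```text
time_s: 4.3
ee_pos: [0.6193, 0.0026, 0.0836]
tcp_rot: [0.454, 0.891, 0.001, 0.001]
contact_force: [3.3, 1.6, 2.8]
finger_gap: 0.0343
gripper_force: 60.8
shift [ 2.7 -3.   4.6] turn -0.506 cur 35.98 q7 0.73 t 4.3 F [3.3 1.6 2.8]
```

```bash
python3 -m pendant '[[30,[0,0,0],-0.13],[30,[0,0,0],-0.26],[30,[0,0,0],-0.39],[30,[0,0,0],-0.52],[30,[0,0,0],-0.65]]'; python3 -m pendant '[[30,[0,0,0],-0.05],[30,[0,0,0],-0.05],[30,[0,0,0],-0.05]]'; python3 go.py .6153 .003 .079 65;  python3 -c "
from h import *
save('scene','sc2',(320,120,480,300),3.3)"
```

```text
time_s: 4.8
ee_pos: [0.6201, 0.0036, 0.0836]
tcp_rot: [0.145, 0.989, 0.001, 0.002]
contact_force: [7.0, 4.0, -1.2]
finger_gap: 0.0344
gripper_force: 60.4
time_s: 5.1
ee_pos: [0.6202, 0.0037, 0.0837]
tcp_rot: [0.123, 0.992, 0.001, 0.002]
contact_force: [5.7, 3.8, -0.9]
finger_gap: 0.0341
gripper_force: 60.3
shift [ 4.5 -1.9  4.6] turn 0.19 cur 75.88 q7 1.37 t 5.1 F [ 5.7  3.8 -0.9]
```

View pics/sc2.png

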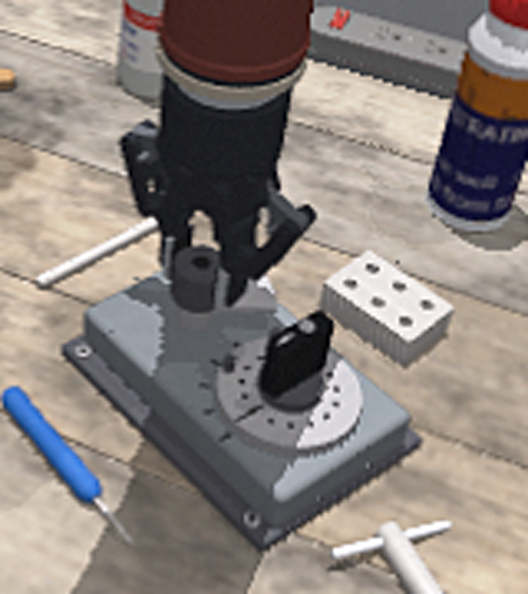

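The tab has swung out of the pins and now lies right of the gripper (crop (260,290)). I'll release, rise and go over the knob.

```bash
python3 -m pendant '[[55,[0,0,0],0],[55,[0,0,0],0],[55,[0,0,0],0],[55,[0,0,-20],0],[55,[0,0,-45],0]]'; python3 -m pendant '[[55,[0,0,-30],0],[55,[0,0,-30],0],[55,[0,0,-30],0]]'; python3 go.py .577 -.077 .15 63.2
```

```text
time_s: 5.65
ee_pos: [0.617, 0.002, 0.1266]
tcp_rot: [0.124, 0.992, -0.001, -0.001]
contact_force: [1.0, -0.6, 0.1]
finger_gap: 0.055
gripper_force: 0.0
time_s: 5.95
ee_pos: [0.6184, 0.0021, 0.1579]
tcp_rot: [0.124, 0.992, 0.0, 0.001]
contact_force: [-1.0, 0.3, -0.5]
finger_gap: 0.055
gripper_force: 0.0
shift [ 20.7 -86.8   7.8] turn 0.22 cur 75.78 q7 1.34 t 5.95 F [-1.   0.3 -0.5]
```

```bash
python3 -m pendant '[[55,[7,-29,0],0.07],[55,[14,-58,0],0.15],[55,[20,-86,0],0.22],[55,[20,-86,0],0.22],[55,[20,-86,0],0.22]]'; python3 go.py .577 -.077 .09 63.2;  python3 - <<'E'
from h import *
save('scene','sc3',(320,120,480,300),3.3)
p,d=save('top','t3',(310,150,420,260),5.4)
pts=np.array([(u,v,*atd('top',u,v,d[v,u])) for v in range(150,260) for u in range(305,425) if d[v,u]>0])
c=pts[(pts[:,4]>.085)&(pts[:,4]<.095)&(pts[:,0]<363)];print('cap',len(c),c.mean(0).round(4))
E
```

```text
time_s: 6.45
ee_pos: [0.5771, -0.077, 0.1568]
tcp_rot: [0.233, 0.973, -0.0, -0.0]
contact_force: [0.2, -0.2, 0.4]
finger_gap: 0.0549
gripper_force: 0.0
shift [ 0.  -0.  66.8] turn -0.002 cur 63.1 q7 1.26 t 6.45 F [ 0.2 -0.2  0.4]
cap 178 [3.518034e+02 1.870112e+02 6.146000e-01 2.900000e-03 9.080000e-02]
```

View pics/sc3.png

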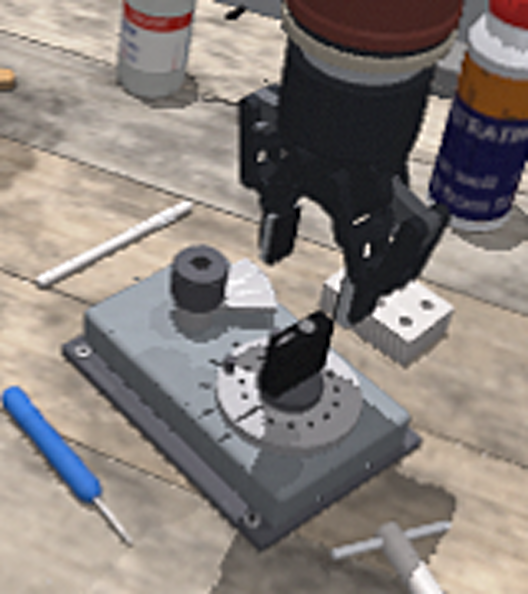

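The tab is clear (crop (250,285)), the pointer is still at stop 0, and the open fingers are above the bar. Next I'll descend to about z 0.088 and grip.

```bash
python3 -m pendant '[[55,[0,0,18],0],[55,[0,0,36],0],[55,[0,0,52],0],[55,[0,0,66],0],[55,[0,0,66],0]]'; python3 -m pendant '[[5,[0,0,0],0],[5,[0,0,0],0],[5,[0,0,0],0],[5,[0,0,0],0],[5,[0,0,0],0]]' 80;python3 -m pendant '[[5,[0,0,0],0],[5,[0,0,0],0]]'; python3 go.py .577 -.077 .088 63.2
```

```text
time_s: 7.05
ee_pos: [0.5766, -0.0753, 0.0892]
tcp_rot: [0.231, 0.973, -0.0, -0.002]
contact_force: [0.7, -0.5, 0.7]
finger_gap: 0.0548
gripper_force: 0.0
time_s: 7.55
ee_pos: [0.5783, -0.0762, 0.0924]
tcp_rot: [0.232, 0.973, 0.0, 0.001]
contact_force: [-1.2, -0.4, 6.6]
finger_gap: 0.0148
gripper_force: 78.1
time_s: 7.75
ee_pos: [0.5783, -0.0762, 0.0924]
tcp_rot: [0.232, 0.973, 0.0, 0.001]
contact_force: [-0.9, -0.7, 6.2]
finger_gap: 0.0146
gripper_force: 78.1
shift [ 0.8 -1.3  4.4] turn 0.0 cur 63.2 q7 1.29 t 7.75 F [-0.9 -0.7  6.2]
```

```bash
python3 -m pendant '[[5,[0,0,0],0.1],[5,[0,0,0],0.2],[5,[0,0,0],0.3],[5,[0,0,0],0.4],[5,[0,0,0],0.5]]'; python3 -m pendant '[[5,[0,0,0],0.1],[5,[0,0,0],0.2],[5,[0,0,0],0.3],[5,[0,0,0],0.4],[5,[0,0,0],0.5]]';  python3 -m pendant '[[5,[0,0,0],0.08],[5,[0,0,0],0.16],[5,[0,0,0],0.22],[5,[0,0,0],0.22],[5,[0,0,0],0.22]]'; python3 go.py .577 -.077 .088 -8.8;python3 - <<'E'
from h import *
print(r.get_state()['ft_torque'])
save('scene','sc4',(360,160,460,290),4.5)
p,d=save('top','t4',(310,150,420,260),5.4)
E
```

```text
time_s: 8.25
ee_pos: [0.5783, -0.0762, 0.0924]
tcp_rot: [0.467, 0.884, 0.0, 0.001]
contact_force: [-1.2, 0.1, 6.2]
finger_gap: 0.0147
gripper_force: 78.5
time_s: 8.75
ee_pos: [0.5783, -0.0762, 0.0924]
tcp_rot: [0.671, 0.741, 0.001, 0.0]
contact_force: [-1.8, -0.2, 6.5]
finger_gap: 0.015
gripper_force: 78.5
time_s: 9.25
ee_pos: [0.5783, -0.0762, 0.0924]
tcp_rot: [0.747, 0.665, 0.001, 0.0]
contact_force: [-1.5, -0.4, 6.9]
finger_gap: 0.0147
gripper_force: 78.6
shift [-0.9 -1.2  4.4] turn 0.037 cur -6.7 q7 0.15 t 9.25 F [-1.5 -0.4  6.9]
[-0.07439254  0.43791369  0.14162128]
```

View pics/sc4.png

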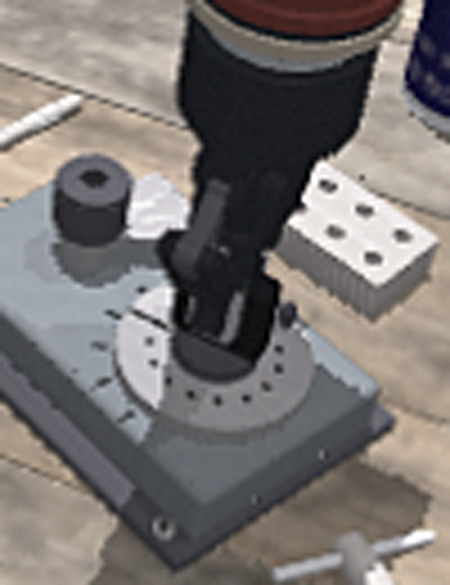

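Run:
```python
from h import *
p=np.load('pics/sc4.npz')['p']
q=p[210:262,375:430][:,:,::-1]; cv2.imwrite('pics/sc4b.png',cv2.resize(q,None,fx=11,fy=11,interpolation=cv2.INTER_CUBIC))
K=np.array([.5770,-.0772])
for i in range(5):
    a=np.radians(63.2+90-24*i); 
from h import C
def proj(P,n='scene'):
    c=C[n];E=np.array(c['extrinsics']);q=E[:3,:3].T@(P-E[:3,3]);x=np.array([q[0],-q[1]])/-q[2];x=x*(1+c['k1']*(x@x));f=200/np.tan(np.radians(c['fovy'])/2);return x*f+[c['cx'],c['cy']]
for i in range(5):
    a=np.radians(63.2+90-24*i);print(i,[((proj(np.array([*(K+R*np.array([np.cos(a),np.sin(a)])),z]))-[375,210])*11).round(0) for R,z in((.052,.04),(.044,.05),(.03,.05))])
```

```text
0 [array([134., 462.]), array([173., 408.]), array([229., 375.])]
1 [array([ 78., 379.]), array([124., 338.]), array([196., 327.])]
2 [array([ 68., 292.]), array([115., 265.]), array([189., 277.])]
3 [array([105., 216.]), array([146., 200.]), array([209., 232.])]
4 [array([180., 162.]), array([210., 154.]), array([253., 200.])]
```

View pics/sc4b.png

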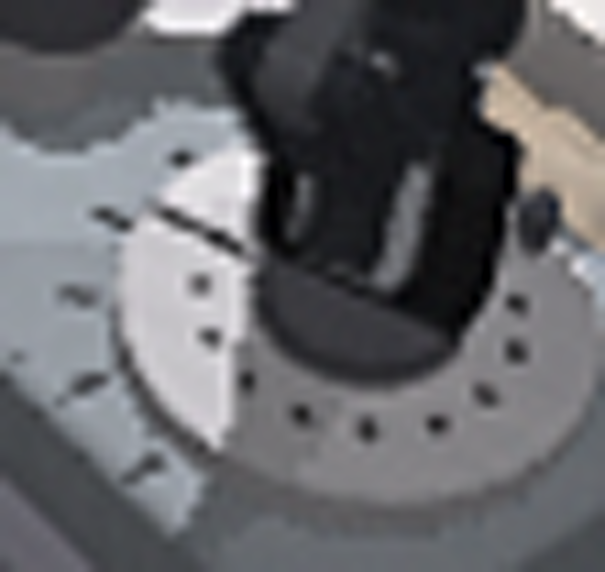

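The dark line (155,208)-(245,248) runs to the third mark after stop 0 (105,216), and matches the projected direction for stop 3. I'll add the last 0.03 rad, settle, and hand in with the grip held.

```bash
python3 -m pendant '[[5,[0,0,0],0.03],[5,[0,0,0],0.03],[5,[0,0,0],0.03],[5,[0,0,0],0.03],[5,[0,0,0],0.03]]'; python3 go.py .577 -.077 .088 -8.8; python3 -c "
from rig import r
print(r.close_job())"
```

```text
time_s: 9.85
ee_pos: [0.5783, -0.0762, 0.0924]
tcp_rot: [0.757, 0.653, 0.001, 0.0]
contact_force: [-1.0, 0.5, 6.8]
finger_gap: 0.0152
gripper_force: 78.6
shift [-1.  -1.2  4.4] turn 0.007 cur -8.41 q7 0.13 t 9.85 F [-1.   0.5  6.8]
the job is handed in; nothing more can be done
None
```

I unscrewed the lock cap by about 1.28 rad so its tab is clear of the pins, turned the knob to the third stop (about 1.25 rad), and handed the job in with the gripper still holding it; the hand-in call returned no verdict.

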